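# Put the clay hole cutters back in their caddy

## Robot

A 6-joint arm with a two-finger parallel gripper is mounted at the origin on the work surface. World frame = base frame: x ahead of the robot, y to its left, z up, the work surface at z = 0. Lengths are in mm, angles in rad, forces in N, time in s.
With the tool pointing down it reaches from about 275 to 750 mm from the base axis. Payload 10.2 kg.
Tool frame: the origin (TCP) lies between the finger pads; the fingertips stand 11 mm ahead of it and the grasp point (between the pads) lies 8 mm behind it (ctrl.nose_length is the distance from the TCP to the fingertips, in mm); x points along the fingers, y is the direction in which the jaws open and shut, and the axes are right-handed (so a half turn about x gives the same grasp; the last joint's range is limited). The gripper opens to 85 mm and grips with 20 to 120 N. Pads are 22 mm wide; open, the fingers measure 114 mm over their backs; the gripper's body (76 mm by 85 mm) begins 54 mm behind the grasp point. The pads swing forward as they close: fully open they stand 13 mm farther back than shut.
Start: joints at [-1.387, 0.313, 1.498, -0, 1.331, -0.223], TCP at [207.716, -482.167, 242.294] pointing down, gripper open.
Joint ranges: [-2.94, 2.94], [-0.97, 2.17], [0.19, 2.56], [-1.23, 4.37], [0.02, 3.11], [-2.88, 2.88]. Speed limits (rad/s): [2.39, 2.39, 3.01, 3.14, 3.14, 3.14].

## Interface

Orientations are given as a unit quaternion [w, x, y, z].
In Python, from rig import ctrl, capture, ticket gives the robot as it stands.
- The arm moves only by the tool step_arm, never from a script. Its argument "commands" is a list of rows, each a list of 2 entries, a list of its own where there are three numbers: the shift along the world's x, y, z normalised to -1 to 1, where 1 is 0.04 m, then the turn about the world's z normalised to -1 to 1, where 1 is 180 degrees. A call has 1 to 5 rows; each row shifts and turns the commanded pose from where the row before left it; what a row does not reach is not made up. A row lasts 1/10 s, in which the tool goes at most 50 mm and 8.59 degrees, less where a joint would pass 70% of its speed; a pose out of reach is approached as far as the arm can. A call with a number of a shift or a turn outside -1 to 1 is refused whole. A call with a gripper value outside its range is refused whole. "gripper" is the closure, from -1 (fully open) to 1 (shut), so that 0 is half open, set as the call begins (left out, the last holds). The fingers move at their own pace and stop on an object; "force" is the grip in N (left out, the last holds). Time passes only in rows, so rows that do not move let the fingers close. It gives the time, the measured TCP pose, the force and the opening at its end, in the units of the state.
- ctrl.sense(): the state, without advancing time (a new reading comes with each control period).
- capture(name): name is "scene" or "side" or "wrist"; returns a dict with "image" (384x512x3 uint8, blue, green, red), "fov_y" (degrees; the focal length in pixels is half the picture's height over the tangent of half this angle, whatever the lens; pixels are square), "cx", "cy" (the principal point, pixels), "k1" (the pictures are not rectified: a ray, as slopes to the right and down, at radius r is drawn at 1 + k1 r^2 times it, then the intrinsics apply), "origin" and "orientation" of the camera in the world. Camera axes: x right, y down, z forward; pixel columns grow to the right and rows downward; lengths in mm; the calibration is good to about 2 mm. A picture is of the moment at which its call begins. There is no depth.
- ticket.finish_job(): hands the job in, once; it reports no verdict.
The state is a dict: "time_s": time; "joints": joint angles; "dq": joint speeds; "tau": joint torques, N m; "eef_pos": TCP position; "ee_rot": TCP orientation; "force": force on the tool from outside, world axes, zero at the start; "wrist_torque": the same for the moment, N m; "grip_width": opening from 0.0 (shut) to 1.0 (fully open).
Only numpy, scipy, OpenCV 4.12 (cv2) and the standard library are available. Lean on these libraries where they do the work, as an engineer would, in place of code of your own. Each camera call takes 0.05 s, during which the arm holds its last target.

## Task

The piercing is done: put the four hollow stainless-steel tube cutters back in the caddy, each standing upright on the bottom of its own well, the widest cutter in the block with the widest well, the next in the next, and so on down to the narrowest. The brass tube and the solid steel roller are not part of the set: leave them standing where they are.

Things in the scene. Friction and masses are not known exactly. Their poses are not given: they have to be found in the camera images.
- cutter_xl: The widest steel cutter: a plain bright stainless-steel tube, open right through, 46 mm outside diameter, wall 1.5 mm, 70 mm tall, 115 g or so, standing upright on the cutting mat. Origin: centre of its lower end; z runs up along the tube.
- cutter_l: The second widest steel cutter: a plain bright stainless-steel tube, open right through, 36 mm outside diameter, wall 1.5 mm, 70 mm tall, 90 g or so, standing upright on the cutting mat. Origin: centre of its lower end; z runs up along the tube.
- cutter_m: The third widest steel cutter: a plain bright stainless-steel tube, open right through, 27 mm outside diameter, wall 1.5 mm, 70 mm tall, 66 g or so, standing upright on the cutting mat. Origin: centre of its lower end; z runs up along the tube.
- cutter_s: The narrowest steel cutter: a plain bright stainless-steel tube, open right through, 19 mm outside diameter, wall 1.5 mm, 70 mm tall, 45 g or so, standing upright on the cutting mat. Origin: centre of its lower end; z runs up along the tube.
- block_xl: Beech block with the widest well, for the 46 mm cutter: 76 x 76 x 32 mm high, one round well in its middle, 62 mm across, 26 mm deep. Origin: centre of its underside, z up; well floor at z 6 mm. The four blocks stand in any order in one row along their y axis, 78 mm apart, fixed in a low birch tray (the caddy); the tray's walls are no higher than the blocks.
- block_l: Beech block with the second widest well, for the 36 mm cutter: 76 x 76 x 32 mm high, one round well in its middle, 52 mm across, 26 mm deep. Origin: centre of its underside, z up; well floor at z 6 mm. The four blocks stand in any order in one row along their y axis, 78 mm apart, fixed in a low birch tray (the caddy); the tray's walls are no higher than the blocks.
- block_m: Beech block with the third widest well, for the 27 mm cutter: 76 x 76 x 32 mm high, one round well in its middle, 43 mm across, 26 mm deep. Origin: centre of its underside, z up; well floor at z 6 mm. The four blocks stand in any order in one row along their y axis, 78 mm apart, fixed in a low birch tray (the caddy); the tray's walls are no higher than the blocks.
- block_s: Beech block with the narrowest well, for the 19 mm cutter: 76 x 76 x 32 mm high, one round well in its middle, 35 mm across, 26 mm deep. Origin: centre of its underside, z up; well floor at z 6 mm. The four blocks stand in any order in one row along their y axis, 78 mm apart, fixed in a low birch tray (the caddy); the tray's walls are no higher than the blocks.
- brass_tube: A look-alike that stays where it is: a yellow brass tube, open right through, 36 mm outside diameter, 70 mm tall, standing on the mat. Origin: centre of its lower end, z up.
- steel_roller: A look-alike that stays where it is: a solid bright steel hand roller standing on end, 27 mm in diameter, 70 mm tall, 310 g, with a flat closed top (no bore) and two thin black bands. Origin: centre of its lower end, z up.
Mind the look-alikes: they are no part of the job. What is shaped like the cutter_m but orange or purple is not meant.

How it is judged:
By the outcome, as a careful person would: the job done as asked, in the order asked, and still so for the second after the job is handed in, with the robot touching nothing.
It also fails if it takes over 96 s, if anything falls off the work surface, if the arm or the gripper's body presses on something with over 40 N, if the wrist force passes 120 N, or if a joint passes its speed limit or range.

## Working session

There is one attempt and no reset: what is moved stays moved. The work goes in short steps, Python scripts to look and compute and a tool call to move; the robot and the scene stay as the last step left them, time stands still between calls to the robot, and variables do not carry over. Pictures are saved under pics/ and viewed, and the job is handed in when it is done.

Besides the shell and the picture viewer there is one more tool, called after "Request:" as a command line: name --argument value ..., lists and objects as JSON in quotes. step_arm: Moves the arm, as the interface text tells. Its arguments: {"type":"object","properties":{"commands":{"type":"array","items":{"type":"array"}},"gripper":{"type":"number"},"force":{"type":"number"}},"required":["commands"]}

```bash
ls; mkdir -p pics; python3 - <<'E'
from rig import ctrl,capture
import cv2
for n in ("scene","side","wrist"):
    c=capture(n); cv2.imwrite(f"pics/{n}0.png",c["image"]); print(n,{k:v for k,v in c.items() if k!="image"})
print(ctrl.sense())
E
```

```text
pics
scene {'fov_y': 43.646665238949566, 'cx': 259.8530553510457, 'cy': 190.90980203388625, 'k1': -0.15142734745700615, 'origin': array([1169.76963182,  953.54045321,  989.14375216]), 'orientation': array([-0.14646077,  0.33053964,  0.84603025, -0.39182343])}
side {'fov_y': 57.19604396363051, 'cx': 253.77031518672305, 'cy': 193.9525066904045, 'k1': -0.015007017308172124, 'origin': array([-155.49999141,  795.8197007 ,  675.1506359 ]), 'orientation': array([ 0.16841528, -0.31938129,  0.83045813, -0.42423009])}
wrist {'fov_y': 58.644403026276635, 'cx': 257.57511847048477, 'cy': 191.51803398982457, 'k1': -0.08455376420558121, 'origin': array([ 285.23781755, -448.04732746,  372.87130709]), 'orientation': array([ 0.13683783,  0.82418482, -0.542133  , -0.08992555])}
{'time_s': 0.15, 'joints': array([-1.38741984e+00,  3.13348101e-01,  1.49820947e+00, -9.76808341e-06,
        1.33100736e+00, -2.23407735e-01]), 'dq': array([-4.50263145e-05, -1.59027864e-03, -3.00136885e-03, -4.99315308e-04,
       -1.38222485e-03,  8.93103451e-04]), 'tau': array([ 2.09103251e-03, -4.12367964e+01, -2.59796369e+01, -1.47452874e-04,
        3.22351189e-03,  4.80353208e-06]), 'eef_pos': array([ 207.67238835, -481.99919315,  241.87289796]), 'ee_rot': array([ 0.14248743,  0.69253449,  0.14317493, -0.69252744]), 'force': array([-0.53387113,  0.09808172, -0.06868056]), 'wrist_torque': array([0.01491247, 0.05004495, 0.00074024]), 'grip_width': 1.0001490999201585}
```

View pics/scene0.png

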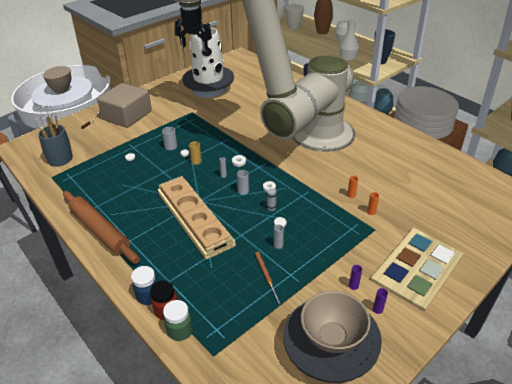

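View pics/side0.png

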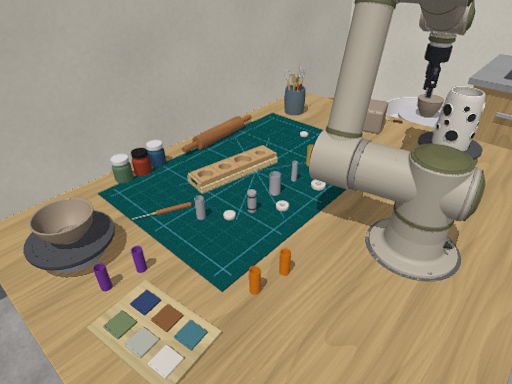

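View pics/wrist0.png

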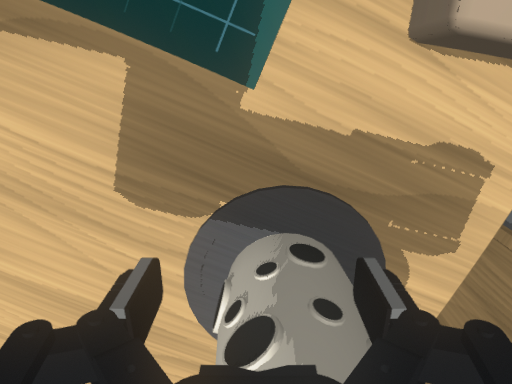

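```bash
python3 - <<'E'
import cv2
i=cv2.imread("pics/scene0.png")[110:265,120:310]; cv2.imwrite("pics/sc_c.png",cv2.resize(i,None,fx=4,fy=3.85,interpolation=cv2.INTER_CUBIC)) 
i=cv2.imread("pics/side0.png")[110:230,180:350]; cv2.imwrite("pics/si_c.png",cv2.resize(i,None,fx=4.5,fy=4.5,interpolation=cv2.INTER_CUBIC)) 
E
```

```text
(no output)
```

View pics/sc_c.png

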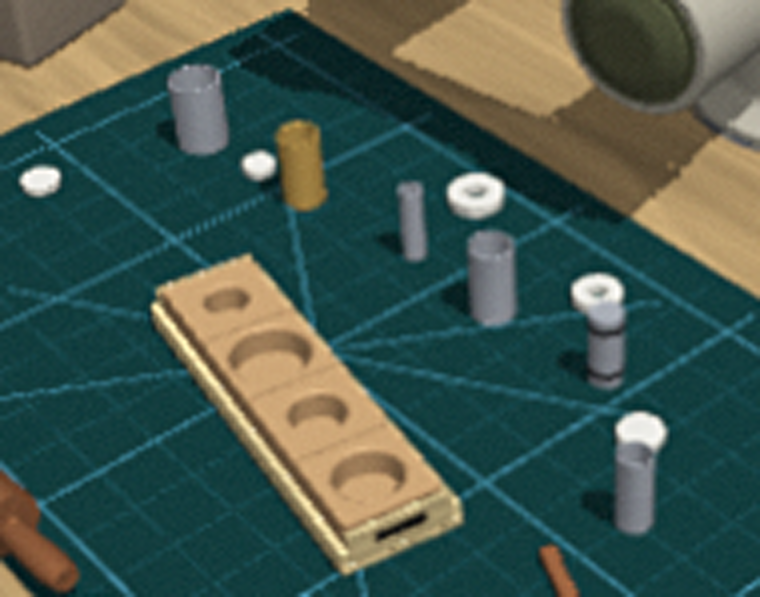

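View pics/si_c.png

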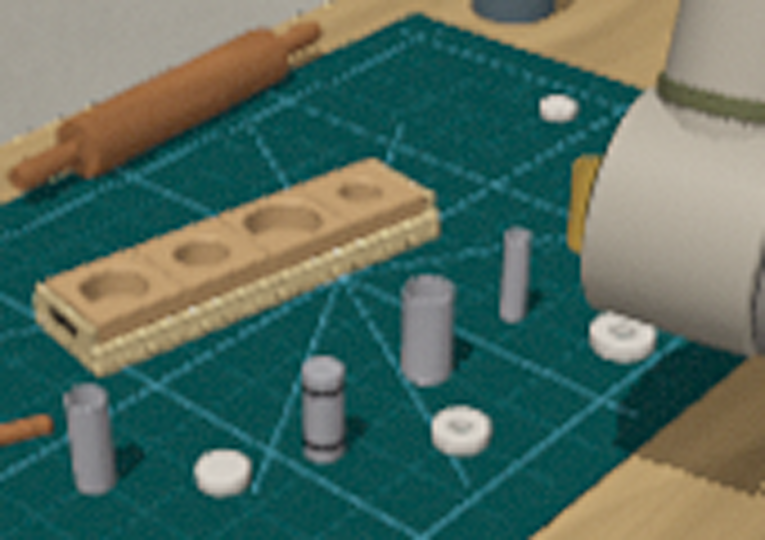

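```bash
cat > h.py <<'E'
import numpy as np, cv2
from scipy.spatial.transform import Rotation as R
def K(c):
    f=192/np.tan(np.radians(c["fov_y"])/2); return np.array([[f,0,c["cx"]],[0,f,c["cy"]],[0,0,1]])
def rot(c): q=c["orientation"]; return R.from_quat([q[1],q[2],q[3],q[0]]).as_matrix()
def ray(c,uv):
    p=cv2.undistortPoints(np.array(uv,float).reshape(-1,1,2),K(c),np.array([c["k1"],0,0,0])).reshape(-1,2)
    d=np.c_[p,np.ones(len(p))]@rot(c).T
    return c["origin"],d
def plane(c,uv,z):
    o,d=ray(c,uv); return o+d*((z-o[2])/d[:,2])[:,None]
def proj(c,X):
    M=rot(c).T; t=-M@c["origin"]
    return cv2.projectPoints(np.array(X,float).reshape(-1,1,3),cv2.Rodrigues(M)[0],t,K(c),np.array([c["k1"],0,0,0]))[0].reshape(-1,2)
def tri(c1,u1,c2,u2):
    o1,d1=ray(c1,[u1]);o2,d2=ray(c2,[u2])
    s=np.linalg.lstsq(np.c_[d1[0],-d2[0]],o2-o1,rcond=None)[0]
    a=o1+s[0]*d1[0];b=o2+s[1]*d2[0]; return (a+b)/2,np.linalg.norm(a-b)
def graymask(im):
    h=cv2.cvtColor(im,cv2.COLOR_BGR2HSV)
    return cv2.inRange(h,(0,0,85),(179,60,215))
def blobs(m,amin=60):
    n,l,s,c=cv2.connectedComponentsWithStats(m)
    return [(c[i].round(1),s[i]) for i in range(1,n) if s[i][4]>amin]
E
python3 - <<'E'
from h import *; from rig import capture
for n,(x0,y0,x1,y1) in (("scene",(120,110,310,265)),("side",(180,140,305,230))):
    c=capture(n); m=graymask(c["image"]); z=np.zeros_like(m); z[y0:y1,x0:x1]=m[y0:y1,x0:x1]
    for b in blobs(z,40): print(n,b, plane(c,[b[0]],38).round(0))
E
```

```text
scene (array([130.9, 115.9]), array([120, 110,  30,  17, 305], dtype=int32)) [[ 491. -539.   38.]]
scene (array([299.6, 127.1]), array([267, 110,  43,  39, 618], dtype=int32)) [[ 83. -39.  38.]]
scene (array([169.3, 138. ]), array([162, 127,  15,  23, 277], dtype=int32)) [[ 468. -308.   38.]]
scene (array([238.5, 161.5]), array([232, 155,  14,  12,  62], dtype=int32)) [[379. -33.  38.]]
scene (array([222.7, 166.8]), array([219, 157,   8,  21, 118], dtype=int32)) [[435. -47.  38.]]
scene (array([242.7, 181.4]), array([237, 170,  12,  24, 255], dtype=int32)) [[436.  55.  38.]]
scene (array([269.9, 188.6]), array([263, 181,  13,  15, 111], dtype=int32)) [[398. 138.  38.]]
scene (array([271.6, 201.6]), array([268, 197,   8,  10,  74], dtype=int32)) [[436. 185.  38.]]
scene (array([278.6, 234.1]), array([274, 217,  13,  32, 246], dtype=int32)) [[514. 296.  38.]]
side (array([293.9, 170.6]), array([291, 161,   7,  21, 115], dtype=int32)) [[436. -48.  38.]]
side (array([274.4, 182.8]), array([269, 171,  12,  25, 261], dtype=int32)) [[438.  53.  38.]]
side (array([251.2, 199.9]), array([247, 189,  10,  24, 183], dtype=int32)) [[431. 172.  38.]]
side (array([199.5, 206.9]), array([194, 195,  11,  25, 211], dtype=int32)) [[522. 299.  38.]]
side (array([281.9, 205.3]), array([276, 200,  13,  11, 111], dtype=int32)) [[345. 131.  38.]]
side (array([229.2, 214.6]), array([223, 210,  13,  11, 100], dtype=int32)) [[430. 266.  38.]]
```

```bash
python3 - <<'E'
from h import *; from rig import capture
c=capture("scene"); s=capture("side")
print(plane(c,[(176.5,184.7),(187.7,201.4),(199.6,217),(212,233.5),(195,152.5)],36).round(0))
print(plane(s,[(180+360/4.5,110+192/4.5),(180+283/4.5,110+222/4.5),(180+202/4.5,110+254/4.5),(180+114/4.5,110+288/4.5)],36).round(0))
w=capture("wrist"); print(plane(w,[(256,192),(0,0),(512,384)],36).round(0))
E
```

```text
[[ 597.  -77.   36.]
 [ 617.   11.   36.]
 [ 632.   90.   36.]
 [ 647.  167.   36.]
 [ 452. -176.   36.]]
[[608. -68.  36.]
 [621.   9.  36.]
 [634.  87.  36.]
 [649. 165.  36.]]
[[ 178. -493.   36.]
 [ 259. -194.   36.]
 [  55. -950.   36.]]
```

```bash
cat >> h.py <<'E'
def jaw():
    from rig import ctrl
    s=ctrl.sense(); q=s["ee_rot"]; M=R.from_quat([q[1],q[2],q[3],q[0]]).as_matrix()
    return s["eef_pos"].round(1),np.degrees(np.arctan2(M[1,1],M[0,1])).round(1),M[:,0].round(3),s["joints"].round(3),s["grip_width"].round(3),round(s["time_s"],2),s["force"].round(1)
E
python3 -c "
from h import *
print(jaw())"
```

```text
Traceback (most recent call last):
  File "h.py", line 28, in jaw
    return s["eef_pos"].round(1),np.degrees(np.arctan2(M[1,1],M[0,1])).round(1),M[:,0].round(3),s["joints"].round(3),s["grip_width"].round(3),round(s["time_s"],2),s["force"].round(1)
                                                                                                                     ^^^^^^^^^^^^^^^^^^^^^
AttributeError: 'float' object has no attribute 'round'
```

Request:
step_arm --commands '[[[0,0,1],0],[[0,0,1],0]]' --gripper -1

```text
time_s: 0.6
eef_pos: [207.6, -481.7, 322.8]
ee_rot: [0.142, 0.693, 0.144, -0.693]
force: [0.3, -0.7, 0.7]
grip_width: 0.999
```

```bash
sed -i 's/s\["grip_width"\].round(3)/round(float(s["grip_width"]),3)/' h.py; python3 -c "
from h import *
print(jaw())"
```

```text
(array([ 207.6, -481.7,  322.8]), np.float64(-66.7), array([-0.   ,  0.002, -1.   ]), array([-1.387,  0.269,  1.347,  0.   ,  1.527, -0.223]), 0.999, 0.6, array([ 0.3, -0.7,  0.7]))
```

Request:
step_arm --commands '[[[0.9,0.6,0],0.045],[[0.9,0.6,0],0.045],[[0.9,0.6,0],0.045],[[0.9,0.6,0],0.045],[[0.9,0.6,0],0.045]]'

```text
time_s: 1.1
eef_pos: [389.0, -360.9, 322.4]
ee_rot: [-0.375, -0.599, -0.375, 0.599]
force: [0.1, -1.6, 0.4]
grip_width: 0.997
```

Request:
step_arm --commands '[[[0.9,0.6,-0.5],0.045],[[0.9,0.6,-0.5],0.045],[[0,0,-0.5],0],[[0,0,0],0]]'

```text
time_s: 1.5
eef_pos: [459.7, -312.8, 259.7]
ee_rot: [-0.453, -0.541, -0.457, 0.541]
force: [-0.3, -0.5, 0.0]
grip_width: 0.996
```

```bash
python3 -c "
from h import *
from rig import capture
print(jaw()); w=capture('wrist'); cv2.imwrite('pics/w1.png',w['image'])
print(plane(w,[(256,192),(0,0),(512,0),(512,384),(0,384)],2).round(0),w['origin'])
s=capture('scene'); cv2.imwrite('pics/s1.png',s['image'])
"
```

```text
(array([ 459.7, -312.8,  259.7]), np.float64(-9.9), array([-0.004,  0.004, -1.   ]), array([-0.808,  0.373,  1.369, -0.   ,  1.405, -0.635]), 0.996, 1.5, array([-0.3, -0.5,  0. ]))
[[ 449. -360.    2.]
 [ 211.  -94.    2.]
 [ 762. -190.    2.]
 [ 810. -764.    2.]
 [ -34. -623.    2.]] [ 475.66754749 -230.26298535  391.02165969]
```

View pics/w1.png

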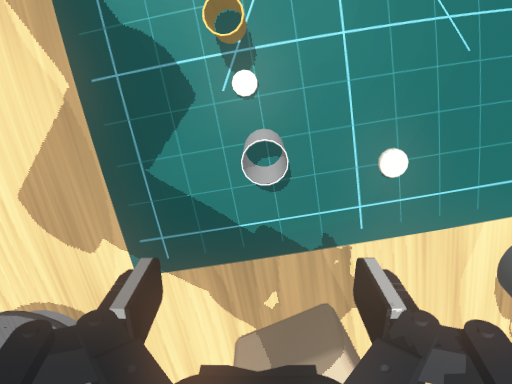

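The wrist view shows the XL cutter's open rim at about (265,162). The brass tube is at (224,15), and white clay dots are nearby.

```bash
python3 -c "
from h import *
from rig import capture
w=capture('wrist'); 
print('rim',plane(w,[(265,162)],72).round(1))
for e in (proj(w,[(468,-308,2)]),proj(w,[(468,-308,72)])): print(e.round(0))
t=np.linspace(0,6.28,60)
s=capture('scene'); sc=plane(s,[(169.3,138)],37); print(sc)
im=w['image'].copy()
for z in (2,72):
  for p in proj(w,np.c_[plane(w,[(265,162)],72)[0,0]+23*np.cos(t),plane(w,[(265,162)],72)[0,1]+23*np.sin(t),0*t+z]): cv2.circle(im,tuple(int(v) for v in p.round()),0,(0,0,255),-1)
cv2.imwrite('pics/w2.png',cv2.resize(im[100:220,190:350],None,fx=5,fy=5,interpolation=cv2.INTER_NEAREST))
"
```

```text
rim [[ 468.4 -311.7   72. ]]
[[263. 144.]]
[[264. 158.]]
[[ 467.23126157 -309.04455664   37.        ]]
```

View pics/w2.png

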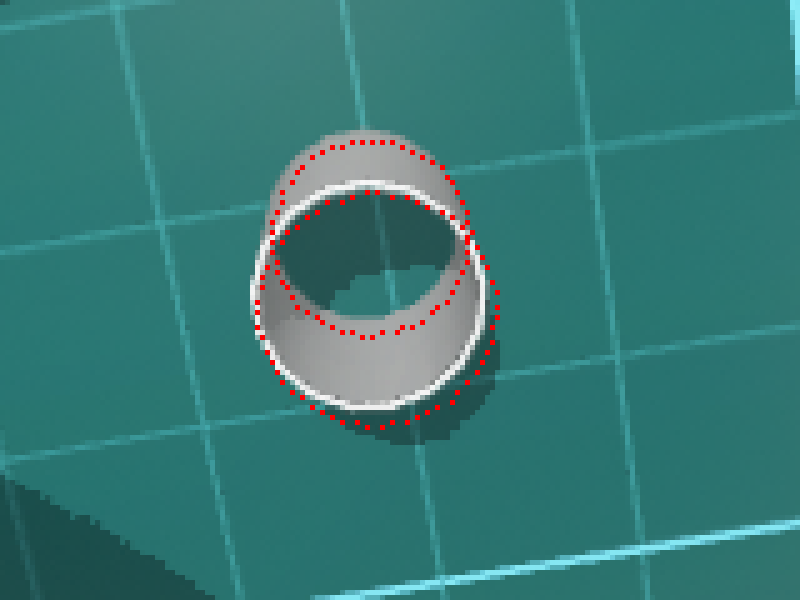

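Request:
step_arm --commands '[[[0.2,0.1,-1],0],[[0,0,-1],0],[[0,0,-1],0],[[0,0,-1],0],[[0,0,-1],0]]'

```text
time_s: 2.2
eef_pos: [467.7, -311.3, 62.1]
ee_rot: [0.455, 0.542, 0.453, -0.542]
force: [1.8, -0.9, 0.4]
grip_width: 0.994
```

Request:
step_arm --commands '[[[0,0,-0.25],0],[[0,0,0],0]]'

```text
time_s: 2.4
eef_pos: [467.5, -310.7, 52.5]
ee_rot: [-0.454, -0.542, -0.455, 0.542]
force: [0.5, -0.2, 0.6]
grip_width: 0.999
```

Request:
step_arm --commands '[[[0,0,0],0],[[0,0,0],0],[[0,0,0],0],[[0,0,0],0],[[0,0,0],0]]' --gripper 1 --force 30

```text
time_s: 2.9
eef_pos: [468.4, -310.8, 54.2]
ee_rot: [0.456, 0.542, 0.453, -0.542]
force: [-0.9, 0.6, 6.8]
grip_width: 0.532
```

Request:
step_arm --commands '[[[0,0,0.3],0],[[0,0,0.7],0],[[0,0,1],0],[[0,0,1],0],[[0,0,0.7],0]]'

```text
time_s: 3.4
eef_pos: [468.0, -310.4, 204.3]
ee_rot: [0.456, 0.542, 0.453, -0.542]
force: [-0.4, 0.2, -0.7]
grip_width: 0.53
```

Request:
step_arm --commands '[[[0.5,0.9,0.3],0],[[0.5,0.9,0],0],[[0.5,0.9,0],0],[[0.5,0.9,0],0],[[0.5,0.9,0],0]]'

```text
time_s: 3.9
eef_pos: [568.2, -128.5, 213.5]
ee_rot: [0.455, 0.542, 0.454, -0.541]
force: [0.6, -0.8, -1.2]
grip_width: 0.526
```

Request:
step_arm --commands '[[[0.4,0.9,0],0],[[0.4,0.9,0],0],[[0.4,0.9,0],0],[[0,0.8,0],0],[[0,0,0],0]]'

```text
time_s: 4.4
eef_pos: [615.5, 13.6, 213.2]
ee_rot: [0.456, 0.541, 0.456, -0.54]
force: [-0.5, -0.6, 0.0]
grip_width: 0.527
```

```bash
python3 -c "
from h import *
from rig import capture
print(jaw()); w=capture('wrist'); cv2.imwrite('pics/w3.png',w['image'])
print(proj(w,[(606,-68,36),(620,9,36),(634,87,36),(648,164,36)]).round(0))
s=capture('scene'); cv2.imwrite('pics/s3.png',s['image'])
"
```

```text
(array([615.5,  13.6, 213.2]), np.float64(-9.7), array([ 0.   ,  0.001, -1.   ]), array([-1.680e-01,  5.350e-01,  1.246e+00,  1.000e-03,  1.360e+00,
        1.000e-03]), 0.527, 4.4, array([-0.5, -0.6,  0. ]))
[[261. 249.]
 [262. 174.]
 [263.  87.]
 [264. -11.]]
```

View pics/w3.png

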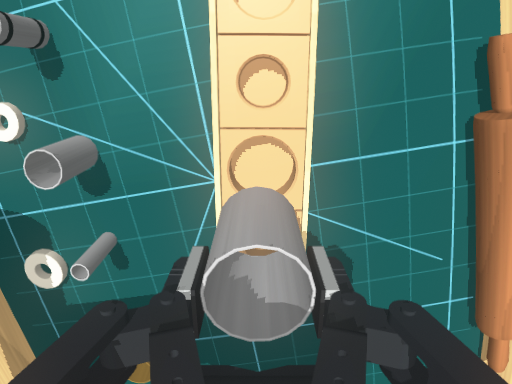

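The caddy is below the gripper: XL well at about (263,166), M well at about (263,82). The XL cutter is held upright. Measuring the wells next.

```bash
python3 -c "
import cv2
i=cv2.imread('pics/w3.png'); cv2.imwrite('pics/w3c.png',cv2.resize(i[0:220,200:330],None,fx=5,fy=2.7*1,interpolation=cv2.INTER_CUBIC))
"
```

```text
(no output)
```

View pics/w3c.png

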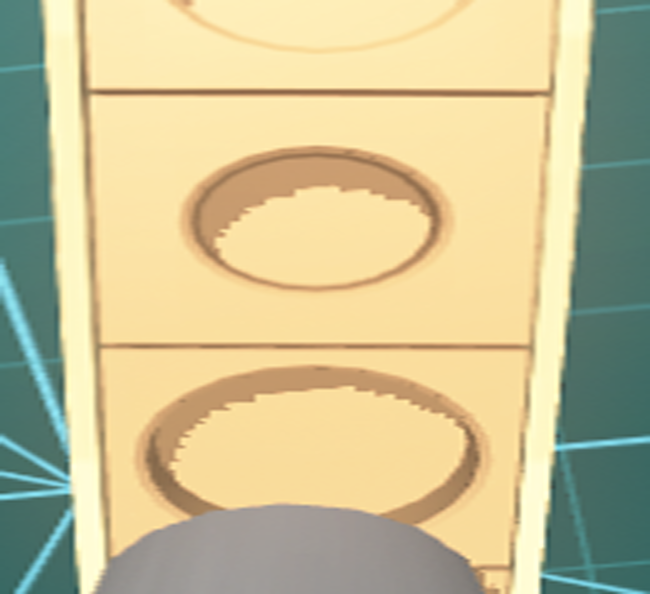

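```bash
python3 -c "
from h import *
from rig import capture
w=capture('wrist')
f=lambda a:[(200+x/5,y/2.7) for x,y in a]
c=f([(90,92),(549,95),(529,347),(101,345),(113,562),(511,567),(318,222),(314,452)])
for z in (34,38,42):
  p=plane(w,c,z)[:,:2]; print(z,p.round(1).tolist()); print(np.linalg.norm(p[0]-p[1]),np.linalg.norm(p[2]-p[3]),np.linalg.norm(p[0]-p[3]),np.linalg.norm(p[3]-p[4]), p[:4].mean(0),p[2:6].mean(0))
"
```

```text
34 [[604.3, 132.4], [680.4, 118.3], [666.4, 40.4], [590.2, 54.3], [576.4, -22.6], [652.7, -37.9], [635.5, 86.7], [621.9, 11.1]]
77.44360528529239 77.51914975695584 79.29625073750911 78.13207574928862 [635.31282578  86.34386086] [621.42950376   8.55686634]
38 [[604.6, 131.9], [679.8, 118.0], [666.0, 41.1], [590.7, 54.8], [577.1, -21.1], [652.5, -36.2], [635.4, 86.8], [622.0, 12.2]]
76.44480621024637 76.51937637617928 78.27355788121102 77.12439739156844 [635.25813721  86.43221214] [621.55386999   9.64844542]
42 [[605.0, 131.4], [679.1, 117.6], [665.5, 41.7], [591.2, 55.3], [577.8, -19.6], [652.2, -34.5], [635.4, 86.9], [622.2, 13.3]]
75.44600713520033 75.51960299540286 77.25086502491295 76.11671903384827 [635.20344864  86.52056342] [621.67823622  10.7400245 ]
```

```bash
python3 -c "
from h import *
from rig import capture
w=capture('wrist')
print(plane(w,[(259,291),(203,291),(315,291)],231).round(1))
"
```

```text
[[618.   13.6 231. ]
 [596.3  17.3 231. ]
 [639.6   9.6 231. ]]
```

Request:
step_arm --commands '[[[0.15,-0.14,0],0],[[0,0,-0.9],0],[[0,0,-0.9],0],[[0,0,-0.9],0],[[0,0,-0.6],0]]'

```text
time_s: 5.1
eef_pos: [621.3, 4.1, 79.7]
ee_rot: [0.453, 0.542, 0.455, -0.542]
force: [-14.4, 11.6, 27.9]
grip_width: 0.526
```

Request:
step_arm --commands '[[[0,0,-0.15],0],[[0,0,-0.1],0],[[0,0,0],0]]'

```text
time_s: 5.4
eef_pos: [621.3, 5.0, 72.1]
ee_rot: [0.453, 0.542, 0.455, -0.542]
force: [-10.3, 11.0, 16.5]
grip_width: 0.522
```

```bash
python3 -c "
from h import *
from rig import capture
print(jaw()); w=capture('wrist'); cv2.imwrite('pics/w4.png',w['image'])
for n in('scene','side'):
  s=capture(n); cv2.imwrite('pics/%s4.png'%n,s['image'])
a=cv2.resize(cv2.imread('pics/scene4.png')[130:270,130:290],None,fx=3,fy=3,interpolation=2)
b=cv2.resize(cv2.imread('pics/side4.png')[80:220,180:290],None,fx=2.9,fy=3,interpolation=2)
cv2.imwrite('pics/x4.png',np.hstack([a,b]))
"
```

```text
(array([621.3,   5. ,  72.1]), np.float64(-10.1), array([-0.002,  0.003, -1.   ]), array([-0.181,  0.691,  1.375,  0.003,  1.078, -0.007]), 0.522, 5.4, array([-10.3,  11. ,  16.5]))
```

View pics/w4.png

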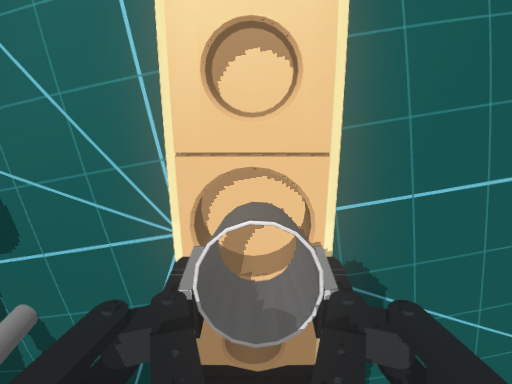

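View pics/x4.png

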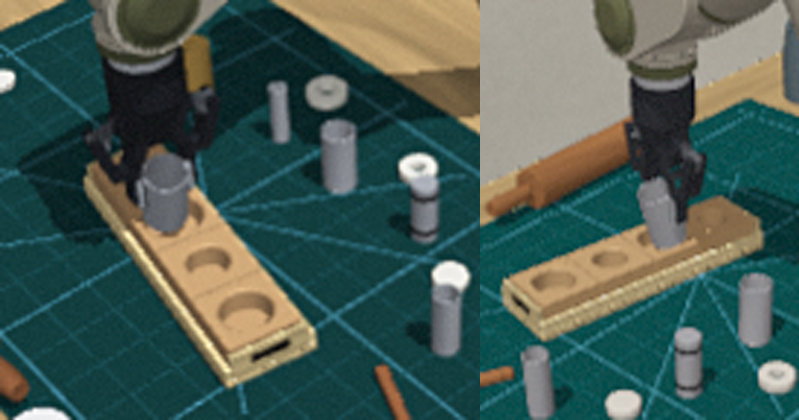

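Request:
step_arm --commands '[[[0,0,0.3],0],[[0,0,0.7],0],[[0,0,0],0],[[0,0,0],0]]'

```text
time_s: 5.95
eef_pos: [622.1, 3.3, 110.6]
ee_rot: [0.455, 0.542, 0.454, -0.542]
force: [-0.7, -0.0, -0.4]
grip_width: 0.523
```

```bash
python3 -c "
from h import *
from rig import capture
print(jaw()); w=capture('wrist'); cv2.imwrite('pics/w5.png',w['image'])
for n in('scene','side'):
  s=capture(n); cv2.imwrite('pics/%s5.png'%n,s['image'])
a=cv2.resize(cv2.imread('pics/scene5.png')[130:270,130:290],None,fx=3,fy=3,interpolation=2)
b=cv2.resize(cv2.imread('pics/side5.png')[80:220,180:290],None,fx=2.9,fy=3,interpolation=2)
cv2.imwrite('pics/x5.png',np.hstack([a,b]))
"
```

```text
(array([622.1,   3.3, 110.6]), np.float64(-10.1), array([ 0.001, -0.   , -1.   ]), array([-0.183,  0.644,  1.345, -0.   ,  1.151, -0.007]), 0.523, 5.95, array([-0.7, -0. , -0.4]))
```

View pics/w5.png

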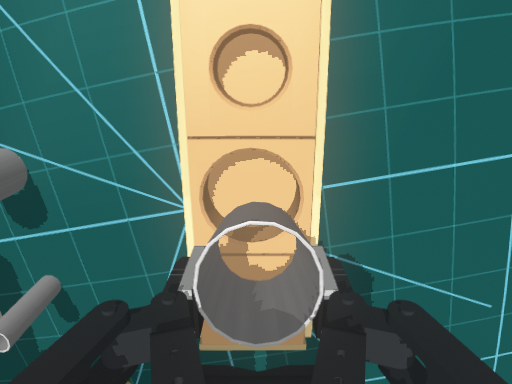

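View pics/x5.png

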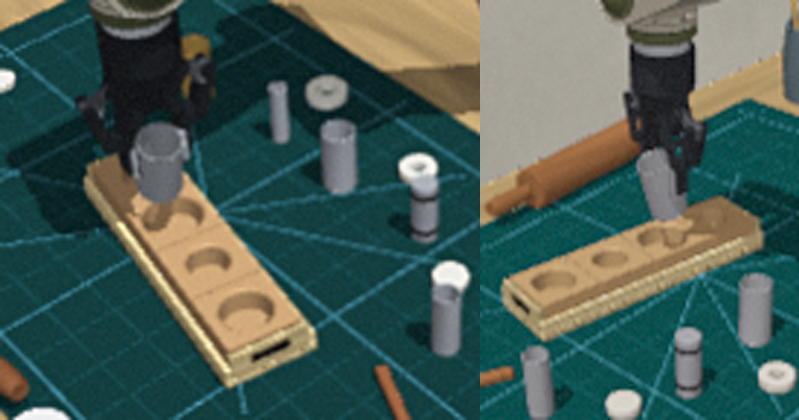

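```bash
python3 -c "
from h import *
from rig import capture
w=capture('wrist')
a=plane(w,[(258,284)],128)[0];b=plane(w,[(258,241)],60)[0];print(a,b)
"
```

```text
[623.99920883  11.89082778 128.        ] [621.11972875  -4.21408129  60.        ]
```

Request:
step_arm --commands '[[[0,0.33,0],0],[[0,0,0],0],[[0,0,-0.5],0],[[0,0,-0.4],0],[[0,0,0],0]]'

```text
time_s: 6.65
eef_pos: [620.5, 18.0, 72.1]
ee_rot: [-0.454, -0.541, -0.456, 0.543]
force: [-0.4, 0.6, -1.1]
grip_width: 0.523
```

Request:
step_arm --commands '[[[0,-0.1,-0.05],0],[[0,-0.1,-0.05],0],[[0,0,0],0]]'

```text
time_s: 6.95
eef_pos: [622.0, 8.8, 70.8]
ee_rot: [0.455, 0.542, 0.454, -0.542]
force: [0.7, -0.1, -0.8]
grip_width: 0.52
```

```bash
python3 -c "
from h import *
from rig import capture
print(jaw()); w=capture('wrist'); cv2.imwrite('pics/w6.png',w['image'])
"
```

```text
(array([622. ,   8.8,  70.8]), np.float64(-10.0), array([ 0.001, -0.   , -1.   ]), array([-1.740e-01,  6.920e-01,  1.376e+00, -0.000e+00,  1.072e+00,
        1.000e-03]), 0.52, 6.95, array([ 0.7, -0.1, -0.8]))
```

View pics/w6.png

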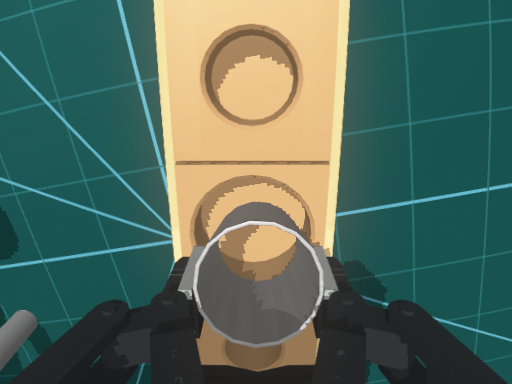

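Request:
step_arm --commands '[[[0,0,-0.1],0],[[0,0,-0.05],0],[[0,0,0],0]]'

```text
time_s: 7.3
eef_pos: [621.5, 9.5, 63.9]
ee_rot: [-0.454, -0.541, -0.455, 0.542]
force: [0.1, -0.1, -1.0]
grip_width: 0.519
```

Request:
step_arm --commands '[[[0,-0.05,-0.05],0],[[0,0,-0.03],0],[[0,0,0],0]]'

```text
time_s: 7.6
eef_pos: [621.6, 7.8, 60.9]
ee_rot: [0.454, 0.542, 0.455, -0.542]
force: [-0.4, 3.9, -0.2]
grip_width: 0.524
```

```bash
python3 -c "
from h import *
from rig import capture
print(jaw()); w=capture('wrist'); cv2.imwrite('pics/w7.png',w['image'])
"
```

```text
(array([621.6,   7.8,  60.9]), np.float64(-10.0), array([-0.   ,  0.001, -1.   ]), array([-1.760e-01,  7.050e-01,  1.383e+00,  1.000e-03,  1.054e+00,
       -2.000e-03]), 0.524, 7.6, array([-0.4,  3.9, -0.2]))
```

View pics/w7.png

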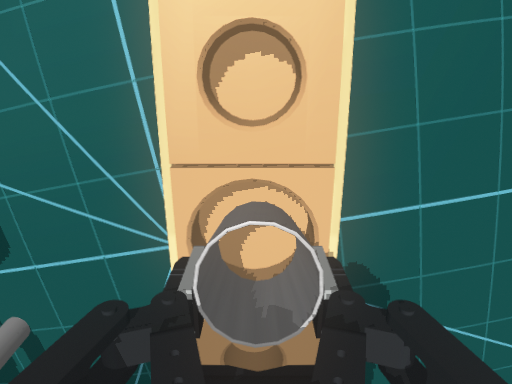

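Request:
step_arm --commands '[[[0,0,-0.05],0],[[0,0,-0.05],0],[[0,0,0],0]]'

```text
time_s: 7.95
eef_pos: [621.7, 7.7, 57.2]
ee_rot: [0.454, 0.542, 0.455, -0.542]
force: [-1.1, 4.4, 1.2]
grip_width: 0.52
```

Request:
step_arm --commands '[[[0,0,-0.03],0],[[0,0,0],0]]'

```text
time_s: 8.15
eef_pos: [621.8, 7.7, 57.0]
ee_rot: [0.455, 0.542, 0.455, -0.541]
force: [-4.6, 5.1, 9.6]
grip_width: 0.518
```

```bash
python3 -c "
from h import *
from rig import capture
print(jaw()); w=capture('wrist'); cv2.imwrite('pics/w8.png',w['image'])
for n in('scene','side'):
  s=capture(n); cv2.imwrite('pics/%s5.png'%n,s['image'])
a=cv2.resize(cv2.imread('pics/scene5.png')[130:270,130:290],None,fx=3,fy=3,interpolation=2)
b=cv2.resize(cv2.imread('pics/side5.png')[80:220,180:290],None,fx=2.9,fy=3,interpolation=2)
cv2.imwrite('pics/x8.png',np.hstack([a,b]))
"
```

```text
(array([621.8,   7.7,  57. ]), np.float64(-10.0), array([ 0.,  0., -1.]), array([-0.176,  0.71 ,  1.385,  0.   ,  1.046, -0.002]), 0.518, 8.15, array([-4.6,  5.1,  9.6]))
```

View pics/w8.png

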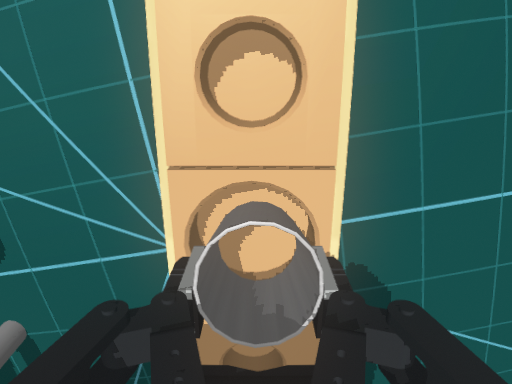

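View pics/x8.png

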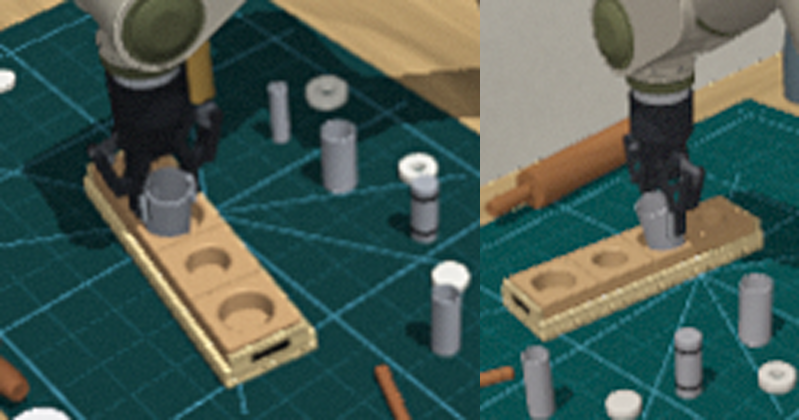

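Request:
step_arm --commands '[[[0,0,0],0],[[0,0,0],0],[[0,0,0],0],[[0,0,0],0],[[0,0,0],0]]' --gripper -1

```text
time_s: 8.8
eef_pos: [621.7, 7.3, 55.8]
ee_rot: [-0.455, -0.542, -0.455, 0.542]
force: [-0.5, -0.2, 0.6]
grip_width: 0.999
```

Request:
step_arm --commands '[[[0,0,0.5],0],[[0,0,1],0],[[0,0,1],0],[[0,0,1],0],[[0,0,0],0]]'

```text
time_s: 9.3
eef_pos: [623.7, 7.1, 201.9]
ee_rot: [0.457, 0.544, 0.452, -0.539]
force: [0.2, -0.4, -0.1]
grip_width: 1.002
```

```bash
python3 -c "
from h import *
from rig import capture
print(jaw()); w=capture('wrist'); cv2.imwrite('pics/w9.png',w['image'])
"
```

```text
(array([623.7,   7.1, 201.9]), np.float64(-10.0), array([ 0.01 , -0.002, -1.   ]), array([-0.176,  0.556,  1.242, -0.   ,  1.333, -0.002]), 1.002, 9.3, array([ 0.2, -0.4, -0.1]))
```

View pics/w9.png

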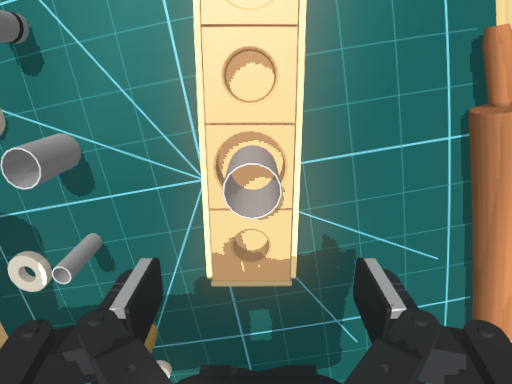

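The XL cutter stands in its well, rim at about (252,190). L's open rim is at (22,168) and S's at (63,272).

```bash
python3 -c "
from h import *
from rig import capture
w=capture('wrist')
print(plane(w,[(22,168),(63,272)],72).round(1), plane(w,[(252,190)],82).round(1),plane(w,[(251,242),(250,74)],38).round(1))
"
```

```text
[[439.2  56.5  72. ]
 [438.6 -41.4  72. ]] [[620.2   8.6  82. ]] [[606.9 -57.2  38. ]
 [633.3  92.4  38. ]]
```

Request:
step_arm --commands '[[[-0.92,0.24,0],0],[[-0.92,0.24,0],0],[[-0.92,0.24,0],0],[[-0.92,0.24,0],0],[[-0.92,0.24,0],0]]'

```text
time_s: 9.9
eef_pos: [435.5, 55.8, 194.3]
ee_rot: [-0.454, -0.541, -0.455, 0.542]
force: [0.3, 0.3, 0.3]
grip_width: 0.999
```

Request:
step_arm --commands '[[[0,0,0],0],[[0,0,0],0]]'

```text
time_s: 10.1
eef_pos: [437.3, 55.5, 195.3]
ee_rot: [-0.454, -0.541, -0.455, 0.542]
force: [0.4, -0.5, 0.4]
grip_width: 0.998
```

```bash
python3 -c "
from h import *
from rig import capture
print(jaw()); w=capture('wrist'); cv2.imwrite('pics/w10.png',w['image'])
print(proj(w,[(438,55,72),(438,55,2)]).round())
"
```

```text
(array([437.3,  55.5, 195.3]), np.float64(-10.0), array([-0.001,  0.   , -1.   ]), array([-0.141,  0.175,  1.805, -0.   ,  1.163,  0.034]), 0.998, 10.1, array([ 0.4, -0.5,  0.4]))
[[257. 189.]
 [258. 166.]]
```

View pics/w10.png

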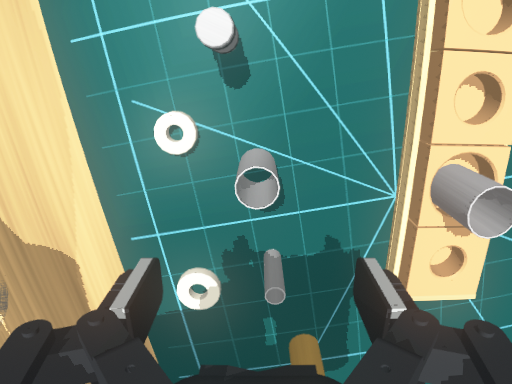

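Request:
step_arm --commands '[[[0,0.03,-1],0],[[0,0,-1],0],[[0,0,-1],0],[[0,0,-0.58],0],[[0,0,0],0]]'

```text
time_s: 10.65
eef_pos: [436.5, 56.5, 49.7]
ee_rot: [-0.453, -0.54, -0.456, 0.543]
force: [0.0, 0.0, 0.7]
grip_width: 0.999
```

Request:
step_arm --commands '[[[0,0,0],0],[[0,0,0],0],[[0,0,0],0],[[0,0,0],0],[[0,0,0],0]]' --gripper 1 --force 40

```text
time_s: 11.15
eef_pos: [438.5, 56.6, 53.6]
ee_rot: [0.455, 0.542, 0.454, -0.541]
force: [-0.1, 0.9, 6.2]
grip_width: 0.403
```

Request:
step_arm --commands '[[[0,0,0],0],[[0,0,0.3],0],[[0,0,0.8],0],[[0,0,1],0],[[0,0,0.9],0]]'

```text
time_s: 11.65
eef_pos: [437.5, 56.7, 174.5]
ee_rot: [0.455, 0.542, 0.454, -0.542]
force: [0.1, -0.3, -0.4]
grip_width: 0.407
```

Request:
step_arm --commands '[[[0.5,0.25,0],0],[[0.75,0.38,0],0],[[0.75,0.38,0],0],[[0.75,0.38,0],0],[[0.75,0.38,0],0]]'

```text
time_s: 12.15
eef_pos: [578.6, 128.2, 172.7]
ee_rot: [-0.455, -0.542, -0.455, 0.542]
force: [0.3, 0.6, -1.0]
grip_width: 0.408
```

Request:
step_arm --commands '[[[0.75,0.38,0],0],[[0.75,0.38,0],0],[[0.3,0.13,0],0],[[0,0,0],0],[[0,0,0],0]]'

```text
time_s: 12.65
eef_pos: [649.1, 162.9, 172.4]
ee_rot: [-0.454, -0.541, -0.455, 0.542]
force: [0.2, 0.3, -0.7]
grip_width: 0.408
```

```bash
python3 -c "
from h import *
from rig import capture
print(jaw()); w=capture('wrist'); cv2.imwrite('pics/w11.png',w['image'])
t=np.linspace(0,6.28,80)
im=w['image'].copy()
x,y,_=jaw()[0]
for (a,b,r,z) in ((649,163.3,26,38),(635.3,86.4,21.5,38),(x,y,18,194),(x,y,18,124)):
  for p in proj(w,np.c_[a+r*np.cos(t),b+r*np.sin(t),0*t+z]): cv2.circle(im,tuple(int(v) for v in p.round()),0,(0,0,255),-1)
cv2.imwrite('pics/w11.png',cv2.resize(im[60:384,130:390],None,fx=1.8,fy=1.8,interpolation=2))
"
```

```text
(array([649.1, 162.9, 172.4]), np.float64(-10.0), array([-0.001, -0.   , -1.   ]), array([ 0.071,  0.69 ,  1.096, -0.   ,  1.356,  0.246]), 0.408, 12.65, array([ 0.2,  0.3, -0.7]))
```

View pics/w11.png

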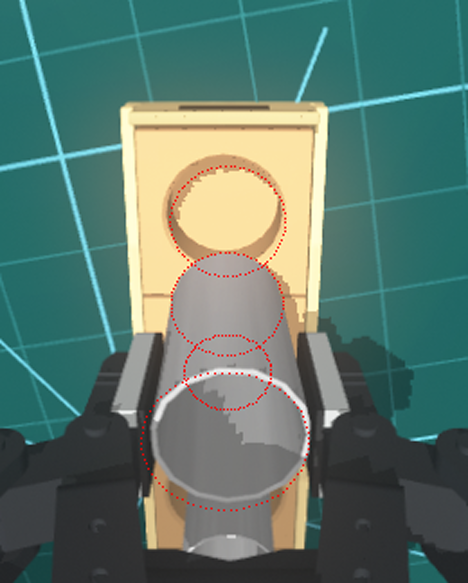

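```bash
cat >> h.py <<'E'
def overlay(w,circs,fn,crop,f):
    t=np.linspace(0,6.28,100); im=cv2.resize(w['image'],None,fx=f,fy=f,interpolation=2)
    for (a,b,r,z) in circs:
        for p in proj(w,np.c_[a+r*np.cos(t),b+r*np.sin(t),0*t+z]):
            cv2.circle(im,tuple(int(v) for v in ((p+.5)*f-.5).round()),0,(0,0,255),-1)
    x0,y0,x1,y1=[int(v*f) for v in crop]; cv2.imwrite(fn,im[y0:y1,x0:x1])
E
python3 -c "
from h import *
from rig import capture
w=capture('wrist')
f=lambda a:[(130+x/1.8,60+y/1.8) for x,y in a]
print(plane(w,f([(223.5,204)]),38).round(1))
p=plane(w,f([(137,129),(313,128),(305,297),(145,294)]),38)[:,:2];print(p.round(1),p.mean(0))
print('rim',plane(w,f([(231,434)]),192).round(1))
c=plane(w,f([(223.5,204)]),38)[0]
overlay(w,[(c[0],c[1],26,38)],'pics/w12.png',(190,80,320,260),4)
"
```

```text
[[648.8 171.8  38. ]]
[[617.9 211.5]
 [692.9 198.8]
 [678.7 120.2]
 [604.4 134.8]] [648.47728492 166.32065377]
rim [[650.5 163.2 192. ]]
```

View pics/w12.png

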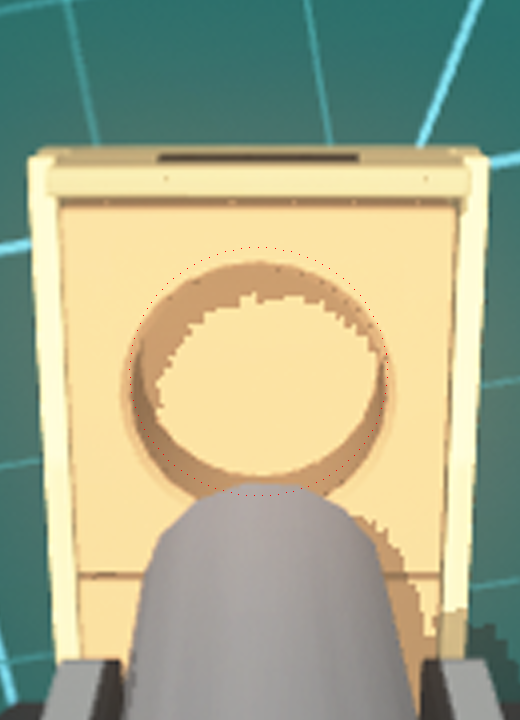

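Request:
step_arm --commands '[[[-0.03,0.08,0],0],[[0,0,-0.8],0],[[0,0,-0.8],0],[[0,0,-0.8],0],[[0,0,0],0]]'

```text
time_s: 13.25
eef_pos: [645.9, 166.0, 72.6]
ee_rot: [-0.453, -0.539, -0.456, 0.544]
force: [-0.3, -0.3, -0.7]
grip_width: 0.405
```

Request:
step_arm --commands '[[[0,0,-0.1],0],[[0,0,-0.1],0],[[0,0,0],0]]'

```text
time_s: 13.55
eef_pos: [648.9, 166.3, 69.8]
ee_rot: [0.455, 0.542, 0.454, -0.541]
force: [0.4, 1.0, -0.3]
grip_width: 0.404
```

Request:
step_arm --commands '[[[0,0,-0.1],0],[[0,0,-0.03],0],[[0,0,0],0]]'

```text
time_s: 13.85
eef_pos: [649.3, 166.4, 65.6]
ee_rot: [0.455, 0.542, 0.454, -0.541]
force: [-2.9, -0.4, 10.4]
grip_width: 0.404
```

Request:
step_arm --commands '[[[0,0,-0.05],0],[[0,0,-0.03],0],[[0,0,0],0]]'

```text
time_s: 14.15
eef_pos: [649.5, 166.4, 65.3]
ee_rot: [0.456, 0.543, 0.454, -0.54]
force: [-10.6, -1.7, 27.9]
grip_width: 0.409
```

Floor contact at TCP z 65.5. Releasing.

Request:
step_arm --commands '[[[0,0,0.08],0],[[0,0,0],0],[[0,0,0],0],[[0,0,0],0],[[0,0,0],0]]' --gripper -1

```text
time_s: 14.65
eef_pos: [648.4, 166.2, 63.1]
ee_rot: [-0.454, -0.542, -0.455, 0.542]
force: [-0.4, 0.5, -0.1]
grip_width: 0.996
```

Request:
step_arm --commands '[[[0,0,0.5],0],[[0,0,1],0],[[0,0,1],0],[[0,0,0.8],0],[[0,0,0],0]]'

```text
time_s: 15.15
eef_pos: [650.1, 166.4, 200.7]
ee_rot: [0.456, 0.544, 0.453, -0.539]
force: [0.2, 0.4, 0.4]
grip_width: 1.004
```

```bash
python3 -c "
from h import *
from rig import capture
print(jaw()); w=capture('wrist'); cv2.imwrite('pics/w13.png',w['image'])
"
```

```text
(array([650.1, 166.4, 200.7]), np.float64(-10.0), array([ 0.009,  0.001, -1.   ]), array([ 0.076,  0.669,  1.058, -0.   ,  1.405,  0.251]), 1.004, 15.15, array([0.2, 0.4, 0.4]))
```

View pics/w13.png

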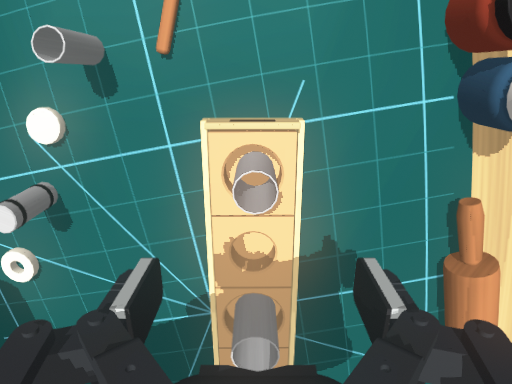

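L stands in its well at (255,185). M is the open tube at (50,45). The roller, with a closed top and bands, is at (20,208) and stays.

Request:
step_arm --commands '[[[-0.83,0.82,0],0],[[-0.83,0.82,0],0],[[-0.83,0.82,0],0],[[-0.83,0.82,0],0],[[0,0,0],0]]'

```text
time_s: 15.7
eef_pos: [511.7, 300.8, 194.3]
ee_rot: [-0.455, -0.54, -0.457, 0.541]
force: [0.3, -0.4, 0.1]
grip_width: 1.004
```

Request:
step_arm --commands '[[[0,0,0],0],[[0,0,0],0]]'

```text
time_s: 15.9
eef_pos: [516.2, 296.7, 194.6]
ee_rot: [-0.454, -0.541, -0.454, 0.542]
force: [0.3, -0.8, 0.7]
grip_width: 0.997
```

```bash
python3 -c "
from h import *
from rig import capture
print(jaw()); w=capture('wrist')
overlay(w,[(517,297,13.5,72),(517,297,13.5,2)],'pics/w14.png',(150,100,370,300),3)
print(proj(w,[(517,297,72)]))
"
```

```text
(array([516.2, 296.7, 194.6]), np.float64(-10.0), array([-0.001, -0.001, -1.   ]), array([ 0.325,  0.506,  1.342, -0.   ,  1.295,  0.5  ]), 0.997, 15.9, array([ 0.3, -0.8,  0.7]))
[[257.31324011 187.91474461]]
```

View pics/w14.png

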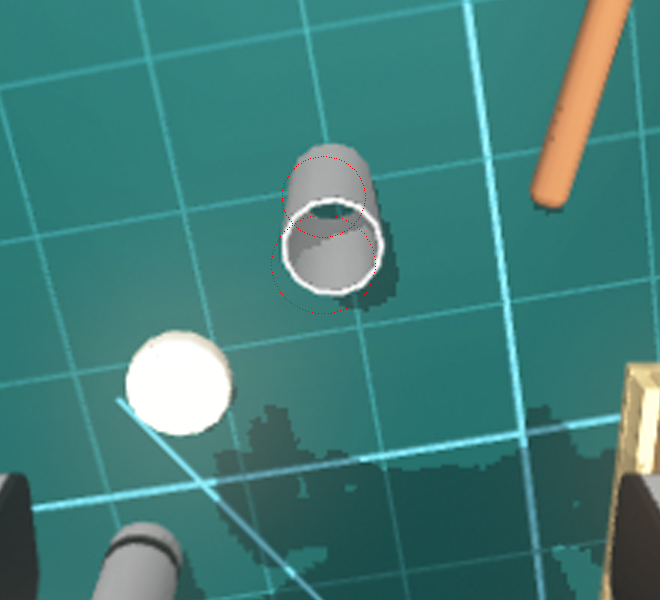

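Request:
step_arm --commands '[[[0.1,0.11,-1],0],[[0,0,-1],0],[[0,0,-1],0],[[0,0,-0.56],0],[[0,0,0],0]]'

```text
time_s: 16.45
eef_pos: [518.7, 300.2, 49.5]
ee_rot: [-0.453, -0.54, -0.455, 0.544]
force: [-0.0, 0.6, 0.1]
grip_width: 1.002
```

Request:
step_arm --commands '[[[0,0,0],0],[[0,0,0],0],[[0,0,0],0],[[0,0,0],0],[[0,0,0],0]]' --gripper 1

```text
time_s: 16.95
eef_pos: [520.3, 302.0, 54.2]
ee_rot: [0.455, 0.542, 0.454, -0.541]
force: [-0.3, -0.5, 4.8]
grip_width: 0.307
```

Request:
step_arm --commands '[[[0,0,0],0],[[0,0,0.3],0],[[0,0,0.8],0],[[0,0,1],0],[[0,0,0.9],0]]'

```text
time_s: 17.45
eef_pos: [519.5, 301.8, 175.4]
ee_rot: [0.455, 0.542, 0.455, -0.542]
force: [0.4, 0.6, 0.1]
grip_width: 0.309
```

Request:
step_arm --commands '[[[0.27,-0.5,0],0],[[0.41,-0.76,0],0],[[0.41,-0.76,0],0],[[0.41,-0.76,0],0],[[0.41,-0.76,0],0]]'

```text
time_s: 17.95
eef_pos: [596.4, 159.0, 173.7]
ee_rot: [0.455, 0.542, 0.455, -0.542]
force: [0.2, 0.9, -0.9]
grip_width: 0.308
```

Request:
step_arm --commands '[[[0.41,-0.76,0],0],[[0.41,-0.76,0],0],[[0.15,-0.25,0],0],[[0,0,0],0],[[0,0,0],0]]'

```text
time_s: 18.45
eef_pos: [634.4, 90.4, 173.2]
ee_rot: [-0.454, -0.541, -0.455, 0.542]
force: [0.0, 1.1, 0.1]
grip_width: 0.31
```

```bash
python3 -c "
from h import *
from rig import capture
print(jaw()); x,y,_=jaw()[0]; w=capture('wrist')
overlay(w,[(x,y,13.5,123),(x,y,13.5,193),(634.7,89.6,21.5,38)],'pics/w15.png',(150,100,370,360),2.3)
"
```

```text
(array([634.4,  90.4, 173.2]), np.float64(-10.0), array([-0.,  0., -1.]), array([-0.041,  0.623,  1.208,  0.   ,  1.311,  0.133]), 0.31, 18.45, array([0. , 1.1, 0.1]))
```

View pics/w15.png

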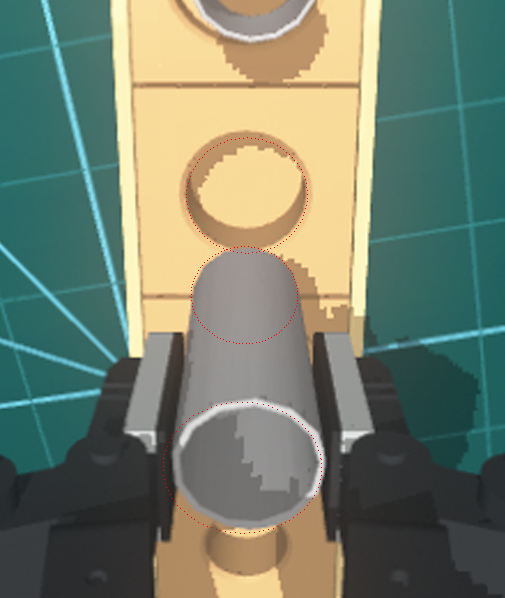

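Request:
step_arm --commands '[[[0,0.03,0],0],[[0,0,-0.8],0],[[0,0,-0.9],0],[[0,0,-0.75],0],[[0,0,0],0]]'

```text
time_s: 19.0
eef_pos: [632.4, 91.7, 71.2]
ee_rot: [-0.453, -0.539, -0.457, 0.543]
force: [0.2, 0.2, -0.9]
grip_width: 0.305
```

Request:
step_arm --commands '[[[0,0,-0.08],0],[[0,0,-0.07],0],[[0,0,0],0]]'

```text
time_s: 19.3
eef_pos: [635.4, 90.8, 70.4]
ee_rot: [0.455, 0.542, 0.454, -0.541]
force: [-0.1, 0.4, -1.7]
grip_width: 0.31
```

Request:
step_arm --commands '[[[0,0,-0.08],0],[[0,0,-0.04],0],[[0,0,0],0]]'

```text
time_s: 19.6
eef_pos: [635.5, 90.7, 66.1]
ee_rot: [0.455, 0.542, 0.454, -0.541]
force: [-3.4, -0.0, 8.8]
grip_width: 0.307
```

Request:
step_arm --commands '[[[0,0,-0.04],0],[[0,0,0],0]]'

```text
time_s: 19.8
eef_pos: [635.7, 90.7, 65.9]
ee_rot: [0.455, 0.542, 0.454, -0.541]
force: [-6.6, -0.8, 18.9]
grip_width: 0.309
```

Request:
step_arm --commands '[[[0,0,0.05],0],[[0,0,0],0],[[0,0,0],0],[[0,0,0],0],[[0,0,0],0]]' --gripper -1

```text
time_s: 20.3
eef_pos: [634.8, 90.6, 64.4]
ee_rot: [-0.454, -0.542, -0.455, 0.542]
force: [-0.5, -0.5, -0.1]
grip_width: 1.001
```

Request:
step_arm --commands '[[[0,0,0.5],0],[[0,0,1],0],[[0,0,1],0],[[0,0,0.8],0],[[0,0,0],0]]'

```text
time_s: 20.8
eef_pos: [636.6, 90.6, 201.8]
ee_rot: [0.457, 0.544, 0.453, -0.539]
force: [0.6, -0.1, 0.2]
grip_width: 1.001
```

Request:
step_arm --commands '[[[-0.83,-0.57,0],0],[[-0.83,-0.57,0],0],[[-0.83,-0.57,0],0],[[-0.83,-0.57,0],0],[[-0.83,-0.57,0],0]]'

```text
time_s: 21.3
eef_pos: [467.2, -23.9, 195.9]
ee_rot: [-0.454, -0.541, -0.455, 0.542]
force: [-0.2, -0.3, -0.4]
grip_width: 1.0
```

Request:
step_arm --commands '[[[-0.83,-0.57,0],0],[[0,0,0],0],[[0,0,0],0],[[0,0,0],0]]'

```text
time_s: 21.7
eef_pos: [436.3, -45.9, 196.5]
ee_rot: [0.455, 0.542, 0.455, -0.542]
force: [1.2, 0.6, 0.0]
grip_width: 0.998
```

```bash
python3 -c "
from h import *
from rig import capture
print(jaw()); w=capture('wrist'); cv2.imwrite('pics/w16f.png',w['image'])
overlay(w,[(436,-46,9.5,72),(436,-46,9.5,2)],'pics/w16.png',(150,100,370,300),3)
"
```

```text
(array([436.3, -45.9, 196.5]), np.float64(-10.0), array([ 0.,  0., -1.]), array([-0.373,  0.168,  1.81 ,  0.   ,  1.164, -0.199]), 0.998, 21.7, array([1.2, 0.6, 0. ]))
```

View pics/w16.png

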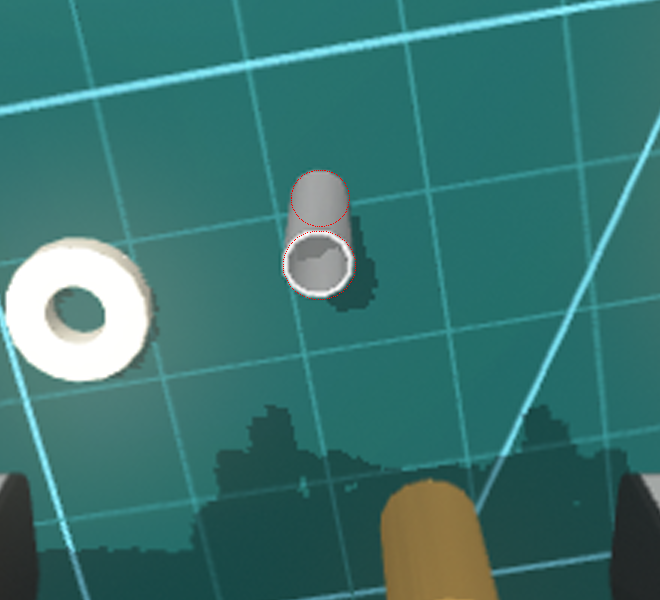

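View pics/w16f.png

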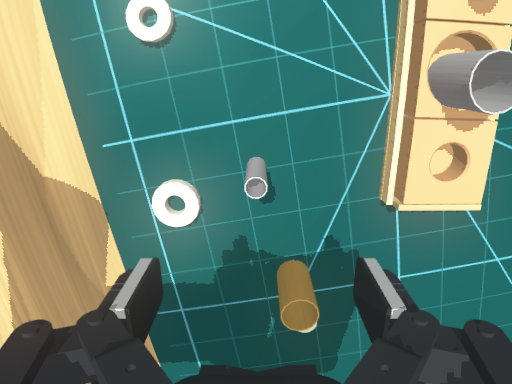

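Prediction matches S exactly (open tube, rim at (257,188)). Descending.

Request:
step_arm --commands '[[[0,0,-1],0],[[0,0,-1],0],[[0,0,-1],0],[[0,0,-0.6],0],[[0,0,0],0]]'

```text
time_s: 22.25
eef_pos: [434.5, -45.1, 50.0]
ee_rot: [-0.453, -0.54, -0.457, 0.542]
force: [0.6, 0.1, -0.5]
grip_width: 1.002
```

Request:
step_arm --commands '[[[0,0,0],0],[[0,0,0],0],[[0,0,0],0],[[0,0,0],0],[[0,0,0],0]]' --gripper 1

```text
time_s: 22.75
eef_pos: [436.1, -46.3, 53.3]
ee_rot: [0.455, 0.542, 0.454, -0.541]
force: [-0.2, 0.0, 3.7]
grip_width: 0.209
```

Request:
step_arm --commands '[[[0,0,0],0],[[0,0,0.3],0],[[0,0,0.8],0],[[0,0,1],0],[[0,0,0.9],0]]'

```text
time_s: 23.25
eef_pos: [435.4, -46.1, 174.3]
ee_rot: [-0.454, -0.542, -0.455, 0.542]
force: [0.1, -0.1, -0.4]
grip_width: 0.21
```

Request:
step_arm --commands '[[[0.5,-0.05,0],0],[[0.7,-0.07,0],0],[[0.7,-0.07,0],0],[[0.7,-0.07,0],0],[[0.7,-0.07,0],0]]'

```text
time_s: 23.75
eef_pos: [568.6, -59.4, 172.5]
ee_rot: [-0.454, -0.542, -0.455, 0.542]
force: [0.8, 0.7, 0.7]
grip_width: 0.208
```

Request:
step_arm --commands '[[[0.7,-0.07,0],0],[[0.3,-0.03,0],0],[[0,0,0],0],[[0,0,0],0],[[0,0,0],0]]'

```text
time_s: 24.25
eef_pos: [607.0, -63.2, 172.8]
ee_rot: [-0.454, -0.542, -0.455, 0.542]
force: [-0.4, 1.1, -0.1]
grip_width: 0.211
```

```bash
python3 -c "
from h import *
from rig import capture
print(jaw()); x,y,_=jaw()[0]; w=capture('wrist')
overlay(w,[(x,y,9.5,123),(x,y,9.5,193),(607.2,-63,17.5,38)],'pics/w17.png',(150,100,370,360),2.3)
"
```

```text
(array([607. , -63.2, 172.8]), np.float64(-10.0), array([-0.001,  0.   , -1.   ]), array([-0.296,  0.557,  1.32 , -0.   ,  1.266, -0.121]), 0.211, 24.25, array([-0.4,  1.1, -0.1]))
```

View pics/w17.png

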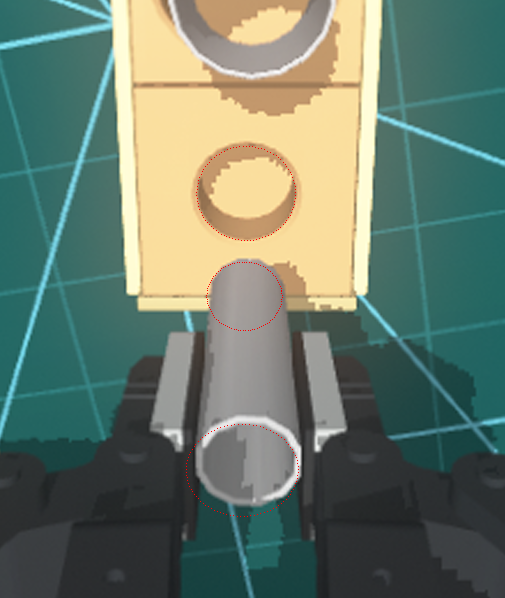

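Well aligned (prediction and well coincide at (246,192)). Lowering.

Request:
step_arm --commands '[[[0,0,-0.5],0],[[0,0,-0.8],0],[[0,0,-0.8],0],[[0,0,-0.5],0],[[0,0,0],0]]'

```text
time_s: 24.8
eef_pos: [606.4, -63.1, 67.0]
ee_rot: [-0.453, -0.541, -0.456, 0.542]
force: [-0.1, 0.9, 0.1]
grip_width: 0.208
```

Request:
step_arm --commands '[[[0,0,-0.06],0],[[0,0,-0.04],0],[[0,0,0],0]]'

```text
time_s: 25.1
eef_pos: [607.9, -63.4, 65.5]
ee_rot: [0.455, 0.542, 0.454, -0.541]
force: [0.4, -0.0, 0.3]
grip_width: 0.208
```

Request:
step_arm --commands '[[[0,0,-0.04],0],[[0,0,0],0],[[0,0,0],0]]'

```text
time_s: 25.4
eef_pos: [608.2, -63.5, 64.7]
ee_rot: [0.455, 0.542, 0.454, -0.541]
force: [-3.4, 0.4, 7.2]
grip_width: 0.207
```

Contact with the floor. Releasing and rising.

Request:
step_arm --commands '[[[0,0,0],0],[[0,0,0],0],[[0,0,0],0],[[0,0,0],0],[[0,0,0],0]]' --gripper -1

```text
time_s: 25.9
eef_pos: [607.7, -63.4, 63.0]
ee_rot: [-0.454, -0.542, -0.455, 0.542]
force: [0.6, -0.2, -0.2]
grip_width: 0.996
```

Request:
step_arm --commands '[[[0,0,0.5],0],[[0,0,1],0],[[0,0,1],0],[[0,0,1],0],[[0,0,0.5],0]]'

```text
time_s: 26.4
eef_pos: [608.4, -63.5, 227.0]
ee_rot: [0.456, 0.543, 0.453, -0.541]
force: [-0.0, 0.1, -0.6]
grip_width: 1.003
```

Request:
step_arm --commands '[[[0,0.8,0.5],0],[[0,0.8,0.5],0],[[0,0,0],0],[[0,0,0],0]]'

```text
time_s: 26.8
eef_pos: [607.7, 0.9, 263.0]
ee_rot: [-0.455, -0.541, -0.455, 0.541]
force: [0.2, -0.0, -0.5]
grip_width: 1.0
```

```bash
python3 -c "
from h import *
from rig import capture
print(jaw()); w=capture('wrist'); cv2.imwrite('pics/w18.png',w['image'])
for n in('scene','side'):
  s=capture(n); cv2.imwrite('pics/%s18.png'%n,s['image'])
a=cv2.resize(cv2.imread('pics/scene18.png')[120:270,120:300],None,fx=2.2,fy=3,interpolation=2)
b=cv2.resize(cv2.imread('pics/side18.png')[90:240,170:330],None,fx=2.5,fy=3,interpolation=2)
cv2.imwrite('pics/x18.png',np.hstack([a,b]))
"
```

```text
(array([607.7,   0.9, 263. ]), np.float64(-9.9), array([ 0., -0., -1.]), array([-0.191,  0.487,  1.192, -0.   ,  1.462, -0.018]), 1.0, 26.8, array([ 0.2, -0. , -0.5]))
```

View pics/w18.png

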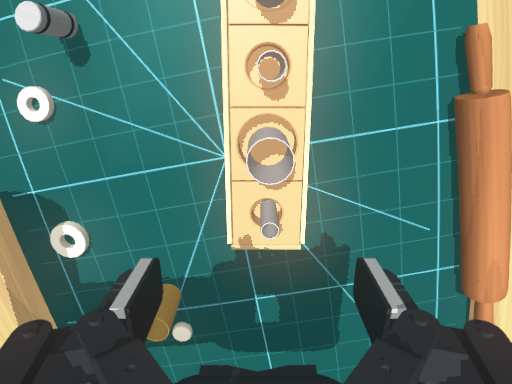

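View pics/x18.png

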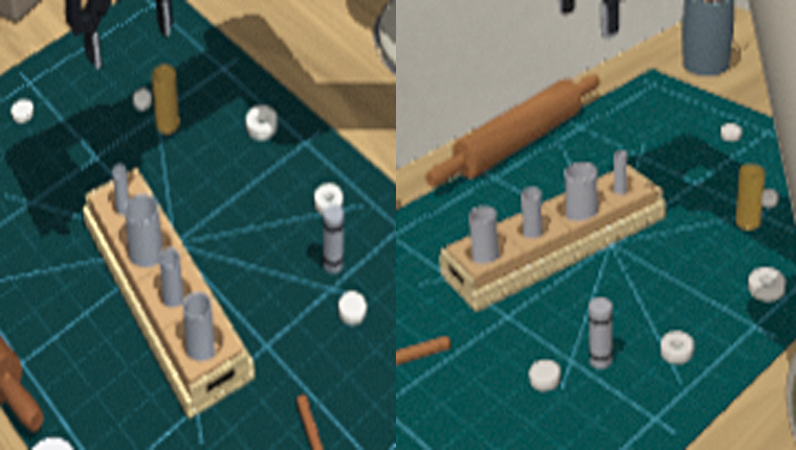

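All four stand in the row and the brass tube and roller are still up. One check remains: is XL, which was tilted while I held it, flat on its floor?

```bash
python3 -c "
from h import *
from rig import capture
w=capture('wrist')
c=plane(w,[(271,160)],82)[0]; print(c, plane(w,[(270,230)],82))
overlay(w,[(c[0],c[1],23,82),(c[0],c[1],21.5,12),(621,13,31,38)],'pics/w19.png',(215,90,325,250),4.5)
s=capture('side'); cv2.imwrite('pics/x19.png',cv2.resize(s['image'][130:190,180:280],None,fx=7,fy=7,interpolation=2))
"
```

```text
[622.08853963   6.31389592  82.        ] [[609.49315935 -64.41278098  82.        ]]
```

View pics/w19.png

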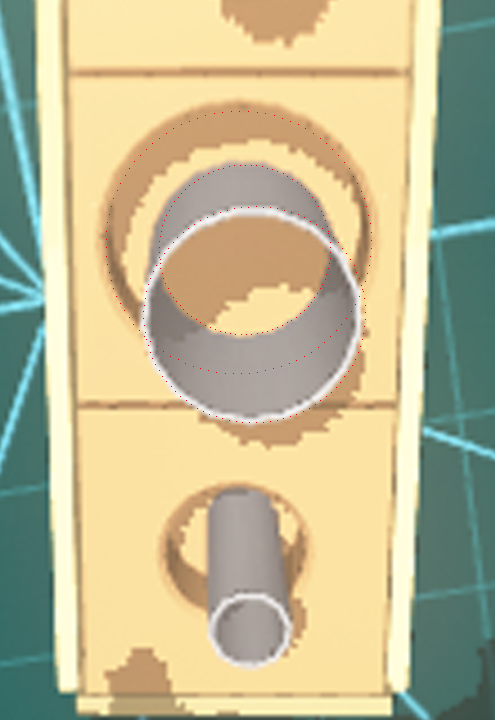

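View pics/x19.png

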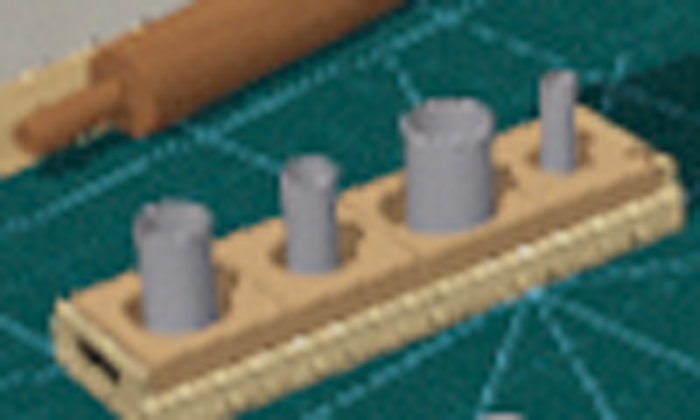

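```bash
python3 -c "
from rig import ticket
print(ticket.finish_job())"
```

```text
the job is handed in; nothing more can be done
None
```

All four steel cutters are back in the caddy, each upright on the floor of its matching well. I handed the job in at about 27 s of the 96 s allowed. I didn't touch the brass tube or the steel roller, and the last pictures show both still standing.

- **Order placed:** XL, L, M, then S. For L, M and S I felt contact with the well floor (7 to 28 N) before opening the gripper.
- **XL first try:** it came down on the well's edge, about 28 N at the wrist, and tilted about 13° in the grip. The cause was my mistake: I worked out the target from a picture taken before the arm had settled. I lifted it, re-centred it and released it on the well floor, where it settled upright.
- **Final checks:** in the last wrist view, XL's top rim and lower end match an upright tube resting on the floor of its well. It sits off-centre, near one side. The side and scene views show all four standing. I saw no sign that any check failed.

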